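# Fold back the splash screen and pin it open

### The job

The filled jars have to come through the splash screen on the bench: push its two-leaf folding door in at the fold hinge until both panels are folded right back against the rubber stop at the hinge post, without forcing them. Then take the drop pin with the orange grip from the top of the other post and press it down through both ears of the yoke on the hinge post and the door's eye between them, so that its tapered nose draws the eye in and its collar sits flat on the upper ear. Let go, and leave the jars, the tub and the spatula where they are.

Things in the scene. Friction and masses are not known exactly. Their poses are not given: they have to be found in the camera images.
- screen: Fixed frame, bolted down, open at the top: an aluminium U-track 14 mm high along y; square steel posts 200 mm high at y -180 (hinge post, 30 mm) and y +240 mm (latch post, 34 mm); beyond each a fixed clear wing 100 mm long, 12 mm thick, 200 mm high. Origin on the bench at the track's centre line, mid-door. x to the far side, where the door folds; y from hinge post to latch post; z up.
- door (a joint): Angle a (rad) of the hung panel: 0 flat and shut, grows as the fold hinge goes to the far side. In the screen's frame the fold hinge is at x = 150 sin a, y = -150 + 150 cos a mm; the leading panel's roller edge at x = 0, y = -150 + 300 cos a. Stiff: stays where left, about 3 N at the fold hinge. At 1.435 it is fully folded: the roller meets a firm rubber-faced stop.
- fold (a point): Fold hinge, on its axis 180 mm above the bench: an upright blue barrel, 12 mm diameter, 20 to 198 mm above the bench. The room for fingers inside the V shrinks as the door folds: push here from the robot's side to about 1.1 rad, then finish from outside, on the leading panel's outer face near the hinge, towards the hinge post.
- pivot (a point): Top of the hung panel's pivot, by the hinge post, 200 mm above the bench. Each panel is a clear sheet in an aluminium frame, 150 mm from hinge line to hinge line, 12 mm thick, from 18 to 200 mm above the bench. The hinge lines lie in the faces towards the robot when the door is flat; the thickness is on the far side.
- eye (a point): Centre of the hole, top face, of the eye: a dark steel lug 8 mm thick (176 to 184 mm above the bench), 28 mm wide, 15 mm hole, on the leading panel's roller edge; the hole's centre is 35 mm past that edge, in line with the panel. Door fully folded, it stands 5 mm short of the yoke's axis (to the latch post's side); its rubber mount gives, 3 N/mm.
- yoke (a point): Centre of the hole, top face, of the upper ear of the yoke on the hinge post, at screen x -35, y -110, z 194 mm. Two dark ears 34 mm wide, 6 mm thick, tops at 172 and 194 mm, 15 mm holes in line upright. The eye comes between them (4 mm free above and below) only when the door is folded right back. A like yoke by the latch post is not used.
- pin_grip (a point): Drop pin, 0.16 kg: point on its axis in its upright orange grip (22 mm diameter, 25 mm below to 25 mm above this point). Under it a collar 30 mm diameter, 5 mm thick, then a steel shank 12 mm diameter, 60 mm long, its last 18 mm tapering to a 4 mm nose, 90 mm below this point. z along the pin, up. Pressed down the nose draws the eye in; its weight alone will not.
- pin_collar (a point): Point on the pin's axis at the underside of its collar: 30 mm below the grip point, 60 mm above the nose. It lies on yoke when the pin is fully home.
- post_top (a point): Centre of the bore in the top of the latch post, 200 mm above the bench, screen x 0, y 240 mm. The pin starts loosely parked upright in it, collar on the post: bore 15 mm wide, 70 mm deep; draw the pin up 65 mm or more to free it.
- jar_a: Glass jar with a brass lid, 68 mm in diameter, 115 mm high, standing on the far side; origin under its centre. To be left alone.
- jar_b: Another such jar. To be left alone.
- tub: White tub with a red lid, 136 mm in diameter, 117 mm high, on the far side near the hinge post; origin under its centre. To be left alone.
- spatula: Spatula with a black handle lying on the bench on the robot's side. To be left alone.

How it is judged:
By the outcome, as a careful person would: the job done as asked, in the order asked, and still so for the second after the job is handed in, with the robot touching nothing.
It also fails if it takes over 67 s, if anything falls off the work surface, if the arm or the gripper's body presses on something with over 40 N, if the wrist force passes 120 N, or if a joint passes its speed limit or range.

### The arm

A 7-joint arm with a two-finger parallel gripper is mounted at the origin on the work surface. World frame = base frame: x ahead of the robot, y to its left, z up, the work surface at z = 0. Lengths are in m, angles in rad, forces in N, time in s.
With the tool pointing down it reaches from about 0.4 to 0.85 m from the base axis. Payload 10.4 kg.
Tool frame: the origin (TCP) lies on the front face of the gripper's body, between the roots of the fingers; the fingertips stand 73 mm ahead of it and the grasp point (between the pads) lies 54 mm ahead of it; z points along the fingers, y is the line along which they close (so a half turn about z gives the same grasp; the last joint's range is limited). The gripper opens to 85 mm and grips with 20 to 120 N. Pads are 22 mm wide; open, the fingers measure 114 mm over their backs; the gripper's body (76 mm by 85 mm) begins 54 mm behind the grasp point. The pads swing forward as they close: fully open they stand 13 mm farther back than shut.
Start: joints at [1.241, 0.332, -0.065, 1.46, 0.022, 1.35, -0.088], TCP at [0.189, -0.596, 0.304] pointing down, gripper open.
Joint ranges: [-2.6, 2.6], [-0.5, 2.12], [-1.47, 1.34], [0.16, 2.42], [-1.27, 4.41], [0.06, 2.06], [-2.6, 2.6]. Speed limits (rad/s): [2.22, 2.22, 2.79, 2.79, 3.14, 3.14, 3.14].

### API

Orientations are given as a unit quaternion [x, y, z, w].
In Python, from workcell import manip gives the robot as it stands.
- The arm moves only by the shell command python3 -m jog 'ROWS' [FORCE]. ROWS is JSON, a list of rows, each an object with "grip": the gripper command: -1 is fully open, 1 is shut, values between are in proportion; "slide": the shift along the tool's x, y, z in cm, a list of three; "yaw": the turn about the tool's z in rad. A call has 1 to 8 rows; each row shifts and turns the commanded pose from where the row before left it, along the tool's axes as they then stand; what a row does not reach is not made up. A row lasts 1/10 s, in which the tool goes at most 50 mm and 8.59 degrees, less where a joint would pass 70% of its speed; a pose out of reach is approached as far as the arm can. A call with a gripper value outside its range is refused whole. The fingers move at their own pace and stop on an object; FORCE is the grip in N (left out, the last holds). Time passes only in rows, so rows that do not move let the fingers close. It gives the time, the measured TCP pose, the force, the opening and the grip force at its end, in the units of the state.
- manip.get_obs(): the state, without advancing time (a new reading comes with each control period).
- manip.camera(name): name is "scene" or "top" or "wrist"; returns the picture (480x640x3 uint8, blue, green, red); there is no depth.
- manip.calibration(name): a dict with "vfov" (degrees; the focal length in pixels is half the picture's height over the tangent of half this angle, whatever the lens; pixels are square), "cx", "cy" (the principal point, pixels), "k1" (the pictures are not rectified: a ray, as slopes to the right and down, at radius r is drawn at 1 + k1 r^2 times it, then the intrinsics apply), "camera_from_world" (4x4, takes a point from world to camera coordinates). Camera axes: x right, y down, z forward; pixel columns grow to the right and rows downward; lengths in m; the calibration is good to about 2 mm. A picture is of the moment at which its call begins: read the wrist's pose just before it. calibration takes no time and is no camera call; for the wrist camera it gives the pose at the moment of the call.
- manip.hand_in(): hands the job in; it is judged then, once.
Trained networks look in the newest picture that a camera, given by its name, has taken for a name from the list of things; names that differ only in an ending like _2 or _b are one class to them, and where a whole thing is asked for, a point or a joint stands for the part that bears it (a point fixed in the world has none). Each returns a list of dicts, best first, with "conf" (0 to 1); they miss things now and then, are a little off and sometimes report something else, mostly with a low value. They report only what shows in the picture. A call takes as long as a camera call.
- manip.masks_of(thing, camera): "region" (480x640 bool, what is visible of it) and "centre" ([column, row] in pixels, amid what is visible of it).
The state is a dict: "clock": time; "joint_pos": joint angles; "joint_velocities": joint speeds; "tau": joint torques, N m; "position": TCP position; "ee_rot": TCP orientation; "ft_force": force on the tool from outside, world axes, zero at the start; "torque": the same for the moment, N m; "grip_width": opening from 0.0 (shut) to 1.0 (fully open); "grasp_force": force on a finger pad.
Only numpy, scipy, OpenCV 4.12 (cv2) and the standard library are available. Lean on these libraries where they do the work, as an engineer would, in place of code of your own. Each camera call takes 0.05 s, during which the arm holds its last target. There are 200 camera calls.

## Working session

There is one attempt and no reset: what is moved stays moved. The work goes in short steps, Python scripts to look and compute and a shell command to move; the robot and the scene stay as the last step left them, time stands still between calls to the robot, and variables do not carry over. Pictures are saved under pics/ and viewed, at most 10 in all, crops included, and the job is handed in when it is done.

```bash
ls; mkdir -p pics; cat > h.py <<'E'
import numpy as np, cv2
from workcell import manip
from scipy.spatial.transform import Rotation as R
def cal(n):
    c=manip.calibration(n); f=240/np.tan(np.radians(c["vfov"])/2)
    return c,f
def ray(n,px,c=None):
    c0,f=cal(n); c=c or c0
    d=np.array([(px[0]-c["cx"])/f,(px[1]-c["cy"])/f]); u=d.copy()
    for _ in range(30): u=d/(1+c["k1"]*(u@u))
    T=np.array(c["camera_from_world"]); Rm=T[:3,:3]
    o=-Rm.T@T[:3,3]; v=Rm.T@np.r_[u,1]; return o,v/np.linalg.norm(v)
def atz(n,px,z,c=None):
    o,v=ray(n,px,c); return o+v*(z-o[2])/v[2]
def proj(n,P,c=None):
    c0,f=cal(n); c=c or c0
    T=np.array(c["camera_from_world"]); p=T[:3,:3]@np.asarray(P,float)+T[:3,3]
    u=p[:2]/p[2]; u=u*(1+c["k1"]*(u@u)); return u*f+[c["cx"],c["cy"]]
def tri(obs):
    A=np.zeros((3,3));b=np.zeros(3)
    for o,v in obs:
        M=np.eye(3)-np.outer(v,v);A+=M;b+=M@o
    return np.linalg.solve(A,b)
E
python3 - <<'E'
from h import *
o=manip.get_obs(); print(o)
ims={}
for n in("scene","top","wrist"):
    im=manip.camera(n); cv2.imwrite(f"pics/{n}0.png",im)
    print(n,[np.round(x,3) for x in ray(n,(320,240))])
    for t in("screen","door","fold","pivot","eye","yoke","pin_grip","pin_collar","post_top","jar_a","tub","spatula"):
        try: print(n,t,[(np.round(d["centre"]),round(d["conf"],2),int(d["region"].sum())) for d in manip.masks_of(t,n)[:3]])
        except Exception as e: print(n,t,e)
print(manip.get_obs()["clock"])
E
```

```text
pics
{'clock': 0.0, 'joint_pos': array([ 1.24138639,  0.33285599, -0.06469331,  1.46092886,  0.02156324,
        1.34987699, -0.08851224]), 'joint_velocities': array([-1.39905645e-04,  1.05458003e-03, -1.00117786e-03, -1.04867171e-03,
       -2.90769157e-04, -1.23601135e-05, -5.72115067e-04]), 'tau': array([-1.02158188e-03, -6.25453520e+01,  4.84384771e-02, -3.91599226e+01,
        1.59966841e-02,  9.97716357e-03, -1.46521506e-05]), 'position': array([ 0.18868811, -0.595561  ,  0.30313169]), 'ee_rot': array([ 9.88256733e-01,  1.52801033e-01, -1.19576161e-04, -6.77382342e-04]), 'ft_force': array([ 0.42604779, -0.43216882,  0.31173915]), 'torque': array([ 0.01868959,  0.015837  , -0.03210766]), 'grasp_force': 0.0, 'grip_width': 0.9991504143376146}
scene [array([1.148, 0.478, 0.813]), array([-0.617, -0.42 , -0.665])]
scene screen [(array([329., 245.]), 0.59, 18789)]
scene door [(array([315., 237.]), 0.62, 7782)]
scene fold [(array([314., 239.]), 0.56, 7913), (array([422., 226.]), 0.33, 362)]
scene pivot [(array([330., 243.]), 0.65, 18206)]
scene eye [(array([376., 234.]), 0.51, 105)]
sc
[... 876 characters left out ...]
34)]
top yoke [(array([342., 267.]), 0.81, 6982), (array([272., 226.]), 0.63, 723)]
top pin_grip [(array([243., 251.]), 0.6, 129)]
top pin_collar [(array([243., 251.]), 0.49, 155)]
top post_top [(array([342., 266.]), 0.61, 7420)]
top jar_a [(array([274., 227.]), 0.84, 735), (array([230., 216.]), 0.59, 809)]
top tub [(array([448., 213.]), 0.96, 2443)]
top spatula [(array([241., 354.]), 0.85, 1394), (array([339., 262.]), 0.67, 7517)]
wrist [array([ 0.262, -0.573,  0.374]), array([-0.286, -0.087, -0.954])]
wrist screen []
wrist door []
wrist fold []
wrist pivot []
wrist eye []
wrist yoke []
wrist pin_grip []
wrist pin_collar []
wrist post_top []
wrist jar_a []
wrist tub []
wrist spatula []
1.95
```

View pics/top0.png

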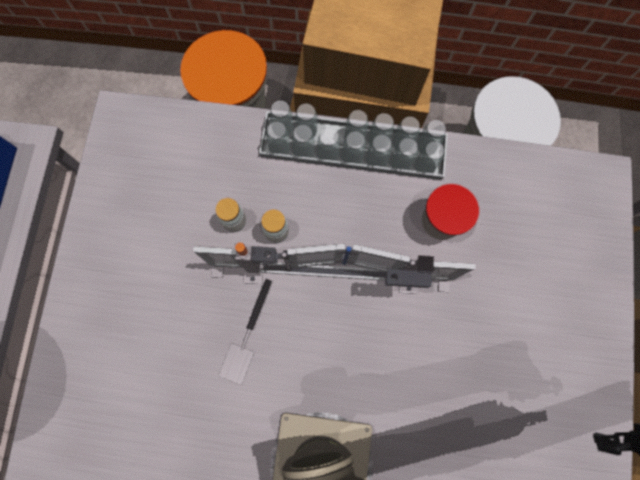

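View pics/scene0.png

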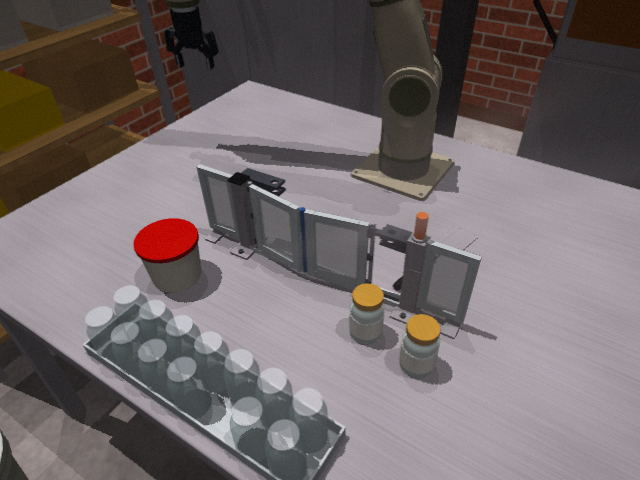

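```bash
python3 - <<'E'
import cv2
im=cv2.imread("pics/top0.png")[225:300,185:485]; a=cv2.resize(im,None,fx=2.66,fy=2.66,interpolation=cv2.INTER_CUBIC)
im=cv2.imread("pics/scene0.png")[160:340,190:490]; b=cv2.resize(im,None,fx=2.2,fy=2.2,interpolation=cv2.INTER_CUBIC)
import numpy as np
W=800; pad=lambda x:cv2.copyMakeBorder(x,0,0,0,W-x.shape[1],cv2.BORDER_CONSTANT)
c=np.vstack([pad(a),pad(b)]); print(a.shape,b.shape,c.shape); cv2.imwrite("pics/crop0.png",c)
E
```

```text
(200, 798, 3) (396, 660, 3) (596, 800, 3)
```

View pics/crop0.png

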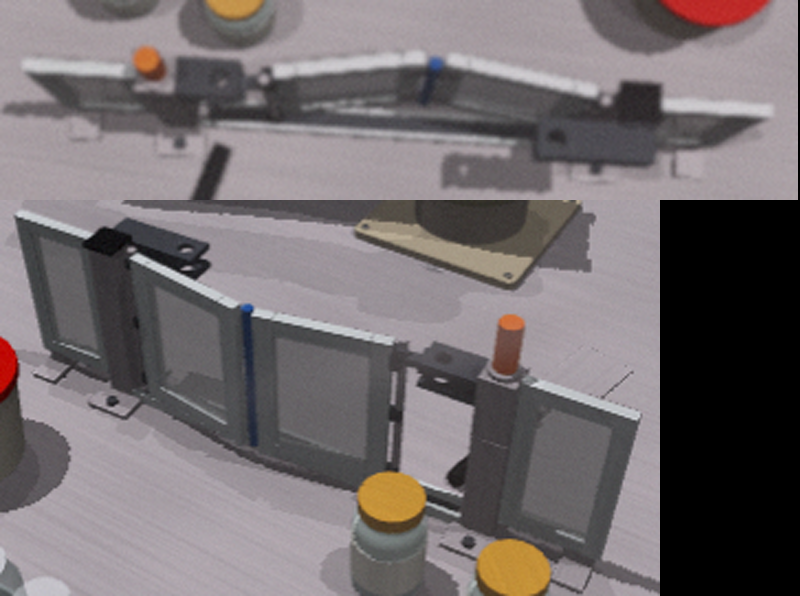

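```bash
python3 - <<'E'
from h import *
from scipy.optimize import least_squares
T=lambda u,v:("top",(185+u/2.66,225+v/2.66)); S=lambda u,v:("scene",(190+u/2.2,160+(v-200)/2.2))
pts=[("yoke",(-35,-110,194),T(556,134)),("yoke",(-35,-110,194),S(187,248)),
("grip",(0,240,255),T(147,54)),("grip",(0,240,255),S(512,321)),
("wl",(0,357,200),T(24,65)),("wl",(0,357,200),S(640,414)),
("wh",(0,-295,200),T(772,110)),("wh",(0,-295,200),S(18,215)),
("post",(0,-180,200),S(107,240)),("fold",None,T(437,63)),("fold",None,S(247,308))]
C={n:manip.calibration(n) for n in("top","scene")}
def W(q,p):
    c,s=np.cos(q[2]),np.sin(q[2]); p=np.array(p)/1000
    return np.array([q[0]+c*p[0]-s*p[1],q[1]+s*p[0]+c*p[1],p[2]])
def loc(q,p): return p if p is not None else (150*np.sin(q[3]),-150+150*np.cos(q[3]),198)
def res(q): return np.concatenate([proj(n,W(q,loc(q,p)),C[n])-px for _,p,(n,px) in pts])
r=least_squares(res,[.5,0,0,.2],loss="soft_l1",f_scale=1)
print(r.x); print(np.round(r.fun.reshape(-1,2) if len(r.fun)==2*len(pts) else r.fun,1))
np.save("q.npy",r.x)
q=r.x
for k,p in dict(fold=loc(q,None),pivot=(0,-150,200),yoke=(-35,-110,194),post=(0,240,200),hp=(0,-180,200)).items(): print(k,np.round(W(q,p),4))
g=tri([ray(n,px) for k,p,(n,px) in pts if k=="grip"]);y=tri([ray(n,px) for k,p,(n,px) in pts if k=="yoke"]);print("tri",g,y)
for k,n,px,z in(("jar1","top",(228,209),.115),("jar2","top",(274,221),.115),("tub","top",(452,209),.117)): print(k,atz(n,px,z)[:2])
E
```

```text
[0.49272369 0.00687195 0.07274335 0.16333189]
[[ 0.1  1.7]
 [-1.2 -0.3]
 [-0.8  2. ]
 [-0.4  0.2]
 [-1.2 -0.1]
 [-0.2  0.9]
 [-0.3  0.1]
 [-0.9 -1.4]
 [-0.4  0.7]
 [-0.9 -0.1]
 [-0.2 -0.1]]
fold [0.5172 0.0067 0.198 ]
pivot [ 0.5036 -0.1427  0.2   ]
yoke [ 0.4658 -0.1054  0.194 ]
post [0.4753 0.2462 0.2   ]
hp [ 0.5058 -0.1727  0.2   ]
tri [0.47868535 0.246238   0.25793239] [ 0.4682162  -0.10263543  0.19620767]
jar1 [0.59692131 0.31794896]
jar2 [0.58130476 0.19718434]
tub [ 0.67316085 -0.24649747]
```

```bash
python3 -m jog '[{"grip":1,"slide":[0,0,0],"yaw":-0.149},{"grip":1,"slide":[0,0,0],"yaw":-0.149},{"grip":1,"slide":[0,0,0],"yaw":-0.149},{"grip":1,"slide":[0,0,0],"yaw":-0.149},{"grip":1,"slide":[0,0,0],"yaw":-0.149},{"grip":1,"slide":[0,0,0],"yaw":-0.149},{"grip":1,"slide":[0,0,0],"yaw":-0.149},{"grip":1,"slide":[0,0,0],"yaw":-0.149}]' 60; python3 -m jog '[{"grip":1,"slide":[0,0,0],"yaw":-0.146},{"grip":1,"slide":[0,0,0],"yaw":0}]'
cat >> h.py <<'E'
q=np.load("q.npy")
def S2W(p):
    c,s=np.cos(q[2]),np.sin(q[2]); p=np.array(p)/1000
    return np.array([q[0]+c*p[0]-s*p[1],q[1]+s*p[0]+c*p[1],p[2]])
def W2S(P):
    c,s=np.cos(q[2]),np.sin(q[2]); d=np.array(P)[:2]-q[:2]
    return np.round(np.array([c*d[0]+s*d[1],-s*d[0]+c*d[1],P[2]])*1000,1)
def stat(o=None):
    o=o or manip.get_obs(); M=R.from_quat(o["ee_rot"]).as_matrix()
    print("t",round(o["clock"],2),"tcp screen",W2S(o["position"]),"xhead-scr",round(np.arctan2(M[1,0],M[0,0])-q[2]-np.pi/2,4),"tilt",np.round(M[:2,2],3),"F",np.round(o["ft_force"],1),"w",round(o["grip_width"],3),round(o["grasp_force"],1))
if __name__=="__main__": stat()
E
python3 h.py
```

```text
clock: 2.75
position: [0.1887, -0.5958, 0.3039]
ee_rot: [0.73, 0.683, -0.0, 0.0]
ft_force: [0.2, -0.1, 1.4]
grip_width: 0.004
grasp_force: 0.0
clock: 2.95
position: [0.1887, -0.5959, 0.3039]
ee_rot: [0.68, 0.734, 0.0, 0.0]
ft_force: [-0.3, -0.2, 0.4]
grip_width: 0.003
grasp_force: 0.0
t 2.95 tcp screen [-347.1 -579.   303.9] xhead-scr 0.0035 tilt [ 0. -0.] F [-0.3 -0.2  0.4] w 0.003 0.0
```

```bash
python3 -m jog '[{"grip":1,"slide":[4.1,2.1,0],"yaw":0},{"grip":1,"slide":[4.1,2.1,0],"yaw":0},{"grip":1,"slide":[4.1,2.1,0],"yaw":0},{"grip":1,"slide":[4.1,2.1,0],"yaw":0},{"grip":1,"slide":[4.1,2.1,0],"yaw":0},{"grip":1,"slide":[4.1,2.1,0],"yaw":0},{"grip":1,"slide":[4.1,2.1,0],"yaw":0},{"grip":1,"slide":[4.1,2.1,0],"yaw":0}]' ; python3 -m jog '[{"grip":1,"slide":[4.1,2.1,0],"yaw":0},{"grip":1,"slide":[4.1,2.1,0],"yaw":0},{"grip":1,"slide":[4.1,2.1,0],"yaw":0},{"grip":1,"slide":[4.1,2.1,1.6],"yaw":0},{"grip":1,"slide":[4.1,2.1,1.8],"yaw":0},{"grip":1,"slide":[4.4,2.1,1.8],"yaw":0},{"grip":1,"slide":[0,0,1.8],"yaw":0},{"grip":1,"slide":[0,0,0],"yaw":0}]'; python3 h.py
```

```text
clock: 3.75
position: [0.3325, -0.2545, 0.3042]
ee_rot: [0.682, 0.731, -0.0, 0.0]
ft_force: [0.8, 0.3, 1.2]
grip_width: 0.0
grasp_force: 0.0
clock: 4.55
position: [0.4377, 0.0006, 0.2329]
ee_rot: [0.681, 0.732, -0.001, -0.002]
ft_force: [-0.1, -0.4, -0.4]
grip_width: -0.004
grasp_force: 0.0
t 4.55 tcp screen [-55.3  -2.3 232.9] xhead-scr -0.0002 tilt [-0.003  0.001] F [-0.1 -0.4 -0.4] w -0.004 0.0
```

```bash
python3 -m jog '[{"grip":1,"slide":[0,4.0,0],"yaw":0},{"grip":1,"slide":[0,1.5,0],"yaw":0},{"grip":1,"slide":[-0.2,1.2,0],"yaw":0},{"grip":1,"slide":[-0.3,1.2,0],"yaw":0},{"grip":1,"slide":[-0.5,1.3,0],"yaw":0},{"grip":1,"slide":[-0.6,1.3,0],"yaw":0},{"grip":1,"slide":[0,0,0],"yaw":0}]' ; python3 - <<'E'
from h import *
stat(); im=manip.camera("top"); cv2.imwrite("pics/top1.png",im)
d=manip.masks_of("fold","top"); print([(x["centre"],x["conf"]) for x in d])
hsv=cv2.cvtColor(im,cv2.COLOR_BGR2HSV); m=(hsv[...,0]>100)&(hsv[...,0]<130)&(hsv[...,1]>110); ys,xs=np.nonzero(m[180:300,200:480]); print(xs+200 if len(xs)<60 else len(xs),ys+180 if len(xs)<60 else 0)
E
```

```text
clock: 5.25
position: [0.5454, -0.0107, 0.235]
ee_rot: [0.683, 0.731, -0.0, 0.0]
ft_force: [-0.2, -0.2, -0.2]
grip_width: -0.001
grasp_force: 0.0
t 5.25 tcp screen [ 51.2 -21.3 235. ] xhead-scr -0.0043 tilt [-0. -0.] F [-0.2 -0.2 -0.2] w -0.001 0.0
[([315.5, 252.0], 0.88)]
[] []
```

```bash
python3 -m jog '[{"grip":1,"slide":[-0.7,1.1,0],"yaw":0},{"grip":1,"slide":[-0.8,1.0,0],"yaw":0},{"grip":1,"slide":[-1.1,0.8,0],"yaw":0},{"grip":1,"slide":[-1.1,0.8,0],"yaw":0}]' ;python3 -m jog '[{"grip":1,"slide":[-1.2,0.5,0],"yaw":0},{"grip":1,"slide":[-1.3,0.4,0],"yaw":0},{"grip":1,"slide":[0,0,0],"yaw":0}]'; python3 - <<'E'
from h import *
stat(); im=manip.camera("top"); cv2.imwrite("pics/top1.png",im[150:350,180:500])
im2=manip.camera("scene"); a=cv2.resize(im[180:300,200:500],(800,320));b=cv2.resize(im2[150:335,180:500],(480,278))
cv2.imwrite("pics/c1.png",np.vstack([a,cv2.copyMakeBorder(b,0,0,0,320,cv2.BORDER_CONSTANT)]))
E
```

```text
clock: 5.75
position: [0.5842, -0.0411, 0.2351]
ee_rot: [0.68, 0.733, 0.001, -0.001]
ft_force: [-0.6, 7.7, 0.0]
grip_width: -0.002
grasp_force: 3.1
clock: 6.05
position: [0.5953, -0.0687, 0.2349]
ee_rot: [0.681, 0.732, -0.0, 0.0]
ft_force: [0.5, 0.3, -0.1]
grip_width: 0.0
grasp_force: 0.0
t 6.05 tcp screen [ 96.8 -82.8 234.9] xhead-scr -0.0014 tilt [ 0.    -0.001] F [ 0.5  0.3 -0.1] w 0.0 0.0
```

View pics/c1.png

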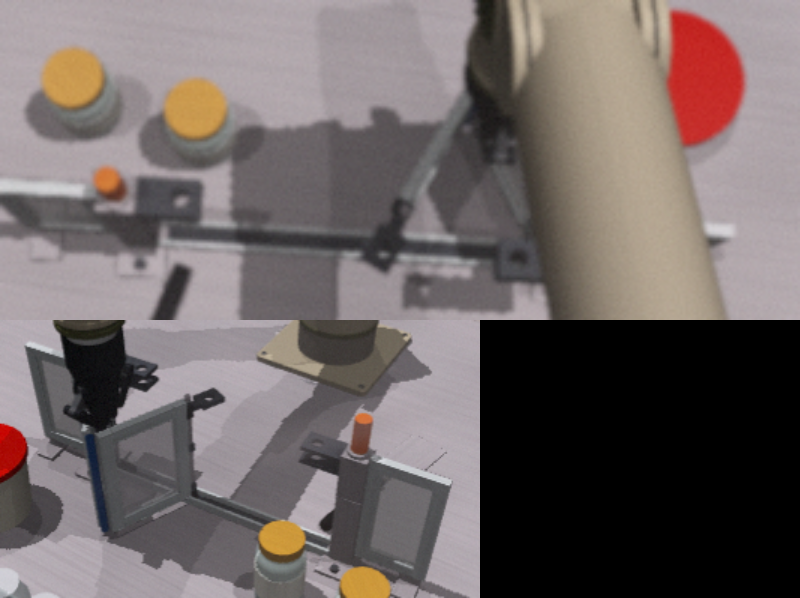

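```bash
python3 -m jog '[{"grip":1,"slide":[0.2,-0.3,-3.5],"yaw":0},{"grip":1,"slide":[0,0,-4.0],"yaw":0},{"grip":1,"slide":[3.5,1.7,0],"yaw":0},{"grip":1,"slide":[3.5,1.7,0],"yaw":0},{"grip":1,"slide":[0,0,3.0],"yaw":0},{"grip":1,"slide":[0,0,4.0],"yaw":0},{"grip":1,"slide":[0,0,0],"yaw":0}]' ; python3 h.py
```

```text
clock: 6.85
position: [0.6182, 0.0068, 0.2351]
ee_rot: [0.68, 0.733, -0.003, -0.002]
ft_force: [-1.2, -0.3, -0.4]
grip_width: 0.002
grasp_force: 0.0
t 6.85 tcp screen [125.1  -9.2 235.1] xhead-scr 0.0018 tilt [-0.007 -0.001] F [-1.2 -0.3 -0.4] w 0.002 0.0
```

```bash
python3 -m jog '[{"grip":1,"slide":[-3,0,0],"yaw":0},{"grip":1,"slide":[-1.5,0,0],"yaw":0},{"grip":1,"slide":[-1.2,0,0],"yaw":0},{"grip":1,"slide":[-1.2,0,0],"yaw":0},{"grip":1,"slide":[-1.2,0,0],"yaw":0}]' ; python3 -m jog '[{"grip":1,"slide":[-0.5,0,0],"yaw":0},{"grip":1,"slide":[-0.3,0,0],"yaw":0}]'; python3 -m jog '[{"grip":1,"slide":[-0.3,0,0],"yaw":0}]';python3 h.py
```

```text
clock: 7.35
position: [0.6279, -0.0728, 0.2421]
ee_rot: [0.68, 0.733, 0.002, 0.001]
ft_force: [4.6, 4.3, -0.1]
grip_width: -0.001
grasp_force: 2.8
clock: 7.55
position: [0.6276, -0.082, 0.2412]
ee_rot: [0.681, 0.732, 0.001, 0.001]
ft_force: [1.0, 2.1, 2.0]
grip_width: -0.005
grasp_force: 1.5
clock: 7.65
position: [0.6276, -0.0842, 0.2407]
ee_rot: [0.68, 0.733, 0.0, 0.0]
ft_force: [1.3, 3.7, 1.2]
grip_width: 0.005
grasp_force: 1.5
t 7.65 tcp screen [ 127.9 -100.6  240.7] xhead-scr 0.0015 tilt [0.001 0.   ] F [1.3 3.7 1.2] w 0.005 1.5
```

```bash
for i in 1 2 3; do python3 -m jog '[{"grip":1,"slide":[-0.2,0,0],"yaw":0},{"grip":1,"slide":[0,0,0],"yaw":0}]' | grep -E "pos|force"; done;python3 h.py
```

```text
position: [0.6275, -0.0864, 0.2399]
ft_force: [0.6, 2.6, 2.1]
grasp_force: 1.3
position: [0.6275, -0.0866, 0.2398]
ft_force: [-1.8, 7.8, 3.9]
grasp_force: 3.8
position: [0.6276, -0.0869, 0.2399]
ft_force: [-2.9, 11.8, 4.8]
grasp_force: 6.1
t 8.25 tcp screen [ 127.7 -103.3  239.9] xhead-scr 0.005 tilt [-0.001  0.004] F [-2.9 11.8  4.8] w 0.003 6.1
```

```bash
python3 -m jog '[{"grip":1,"slide":[3,0,0],"yaw":0},{"grip":1,"slide":[3,0,-3.5],"yaw":0},{"grip":1,"slide":[3,-1,-3.5],"yaw":0},{"grip":-1,"slide":[3.5,-2,-2.5],"yaw":0},{"grip":-1,"slide":[4.4,-2,-1],"yaw":0},{"grip":-1,"slide":[4.4,-2,0],"yaw":0},{"grip":-1,"slide":[4.4,-2,0],"yaw":0},{"grip":-1,"slide":[4.4,-2,0],"yaw":0}]';  python3 -m jog '[{"grip":-1,"slide":[4.2,-1.8,0],"yaw":0},{"grip":-1,"slide":[0,0,0],"yaw":0}]'
python3 - <<'E'
from h import *
stat(); P={}
for n in("top","scene","wrist"):
    P[n]=manip.camera(n); cv2.imwrite(f"pics/{n}2.png",P[n])
    c=manip.calibration(n)
    for t,pt in(("pin_grip",(0,240,230)),("eye",(0,0,0))):
        print(n,t,proj(n,S2W(pt),c),[(np.round(d["centre"],1),round(d["conf"],2)) for d in manip.masks_of(t,n)[:2]])
a=cv2.resize(P["top"][200:300,200:500],(480,160),interpolation=2);b=cv2.resize(P["scene"][140:320,180:500],(480,270),interpolation=2);w=cv2.resize(P["wrist"],(320,240))
cv2.imwrite("pics/c2.png",np.hstack([np.vstack([a,b]),cv2.copyMakeBorder(w,0,190,0,0,cv2.BORDER_CONSTANT)]))
np.savez("w2.npz",**P)
E
```

```text
clock: 9.05
position: [0.4947, 0.2021, 0.3444]
ee_rot: [0.681, 0.732, -0.001, 0.001]
ft_force: [1.1, 0.6, 0.5]
grip_width: 0.847
grasp_force: 0.0
clock: 9.25
position: [0.4707, 0.2475, 0.345]
ee_rot: [0.677, 0.736, 0.0, 0.0]
ft_force: [0.7, 0.1, 0.9]
grip_width: 1.0
grasp_force: 0.0
t 9.25 tcp screen [ -4.4 241.6 345. ] xhead-scr 0.0107 tilt [0. 0.] F [0.7 0.1 0.9] w 1.0 0.0
top pin_grip [241.11302731 249.66561308] [(array([399.8, 244.8]), 0.57)]
top eye [341.97896389 272.80965874] [(array([450.9, 211.1]), 0.49)]
scene pin_grip [420.70105773 225.80228181] [(array([419.2, 228.2]), 0.85)]
scene eye [311.7852001 270.1562669] [(array([269., 191.]), 0.67), (array([242.5, 232.6]), 0.46)]
wrist pin_grip [321.31633461 263.98746047] [(array([321.2, 260. ]), 0.72)]
wrist eye [321.64238252 377.3968975 ] [(array([109.6, 181.5]), 0.65), (array([323.1, 195.9]), 0.58)]
```

View pics/c2.png

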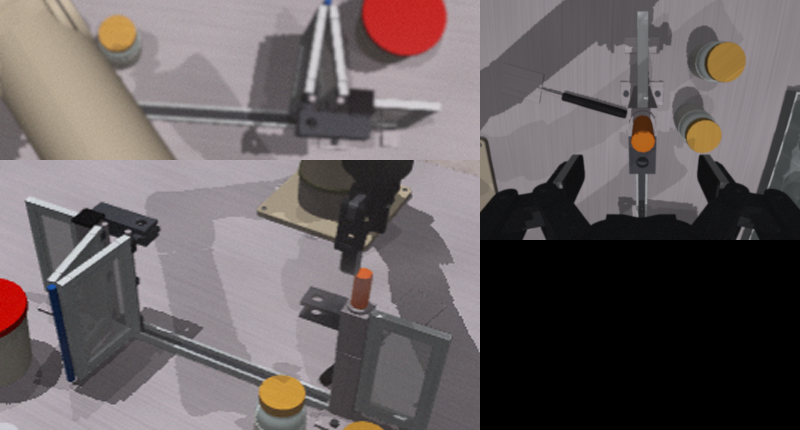

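```bash
python3 - <<'E'
from h import *
im=cv2.imread("pics/wrist2.png"); hsv=cv2.cvtColor(im,cv2.COLOR_BGR2HSV)
m=((hsv[...,0]<14)&(hsv[...,1]>150)&(hsv[...,2]>150)).astype(np.uint8)
n,l,s,c=cv2.connectedComponentsWithStats(m)
for i in range(1,n):
    if s[i,4]>80: print(s[i],c[i])
o=manip.get_obs()
for z in(.255,.23,.205): print(z,proj("wrist",S2W((0,240,z*1000))),"tcp axis",proj("wrist",np.r_[o["position"][:2],z]))
for px in((324,281),): print(W2S(atz("wrist",px,.255)))
for i in range(1,n):
    if s[i,4]>80: print(W2S(atz("wrist",c[i],.255)))
E
```

```text
0.255 [321.70580436 285.19934442] tcp axis [320.9353298  295.78562443]
0.23 [321.72737915 264.85748432] tcp axis [321.04887901 274.34852162]
0.205 [321.74426092 248.89516092] tcp axis [321.13830569 257.48491039]
[  1. 242. 255.]
```

```bash
python3 - <<'E'
from h import *
stat(); c=manip.calibration("wrist"); print(c)
for P in((.5969,.318,.115),(.5813,.197,.115)): print(proj("wrist",P))
im=cv2.imread("pics/wrist2.png"); hsv=cv2.cvtColor(im,cv2.COLOR_BGR2HSV); print(hsv[280,324],hsv[250,324])
m=((hsv[...,0]<18)&(hsv[...,1]>120)).astype(np.uint8)
n,l,s,cc=cv2.connectedComponentsWithStats(m)
for i in range(1,n):
    if s[i,4]>80: print(s[i],cc[i])
E
```

```text
t 9.7 tcp screen [-3.000e-01  2.349e+02  3.444e+02] xhead-scr -0.0004 tilt [-0. -0.] F [-0.1  0.2 -0.1] w 1.0 0.0
{'vfov': 62.9108645599602, 'cx': 321.57489025234526, 'cy': 239.67595974177928, 'k1': -0.07093663134125834, 'camera_from_world': array([[ 9.97301899e-01,  7.34054483e-02, -7.50001729e-04,
        -4.91824482e-01],
       [ 7.02953018e-02, -9.52002997e-01,  2.97907476e-01,
         1.45121910e-01],
       [ 2.11540279e-02, -2.97156413e-01, -9.54594455e-01,
         4.79423757e-01],
       [ 0.00000000e+00,  0.00000000e+00,  0.00000000e+00,
         1.00000000e+00]])}
[490.97931634 130.86339683]
[444.68550905 279.03426518]
[ 14 211 178] [ 12 212  77]
[ 302  231   48   74 2758] [325.31834663 269.36366933]
```

```bash
python3 -m jog '[{"grip":-1,"slide":[0.7,0.2,0],"yaw":0},{"grip":-1,"slide":[0,0,2.5],"yaw":0},{"grip":-1,"slide":[0,0,2.9],"yaw":0},{"grip":-1,"slide":[0,0,0],"yaw":0},{"grip":1,"slide":[0,0,0],"yaw":0},{"grip":1,"slide":[0,0,0],"yaw":0},{"grip":1,"slide":[0,0,0],"yaw":0},{"grip":1,"slide":[0,0,0],"yaw":0}]' 50; python3 h.py;python3 -m jog '[{"grip":1,"slide":[0,0,0],"yaw":0},{"grip":1,"slide":[0,0,0],"yaw":0},{"grip":1,"slide":[0,0,0],"yaw":0}]';python3 h.py
```

```text
clock: 10.5
position: [0.4766, 0.2493, 0.2915]
ee_rot: [0.681, 0.733, 0.001, 0.0]
ft_force: [0.1, -0.3, 0.6]
grip_width: 0.333
grasp_force: 0.0
t 10.5 tcp screen [  1.5 242.9 291.5] xhead-scr 0.0011 tilt [0.001 0.   ] F [ 0.1 -0.3  0.6] w 0.333 0.0
clock: 10.8
position: [0.4766, 0.2492, 0.2914]
ee_rot: [0.681, 0.733, 0.001, 0.0]
ft_force: [-0.2, -0.1, 6.1]
grip_width: 0.243
grasp_force: 48.7
t 10.8 tcp screen [  1.6 242.9 291.4] xhead-scr 0.0011 tilt [0.001 0.   ] F [-0.2 -0.1  6.1] w 0.243 48.7
```

```bash
python3 -m jog '[{"grip":1,"slide":[0,0,-2],"yaw":0},{"grip":1,"slide":[0,0,-3],"yaw":0},{"grip":1,"slide":[0,0,-4],"yaw":0},{"grip":1,"slide":[0,0,0],"yaw":0}]' ;python3 h.py; python3 -m jog '[{"grip":1,"slide":[-4.4,-1.1,0],"yaw":0},{"grip":1,"slide":[-4.4,-1.1,0],"yaw":0},{"grip":1,"slide":[-4.4,-1.1,0],"yaw":0},{"grip":1,"slide":[-4.4,-1.1,0],"yaw":0},{"grip":1,"slide":[-4.4,-1.1,0],"yaw":0},{"grip":1,"slide":[-4.4,-1.1,0],"yaw":0},{"grip":1,"slide":[-4.4,-1.1,0],"yaw":0},{"grip":1,"slide":[-4.4,-1.1,0],"yaw":0}]';  python3 -m jog '[{"grip":1,"slide":[0,-0.5,0],"yaw":0},{"grip":1,"slide":[0,0,0],"yaw":0},{"grip":1,"slide":[0,0,0],"yaw":0},{"grip":1,"slide":[0,0,0],"yaw":0}]'
python3 - <<'E'
from h import *
stat(); P={}
c={n:manip.calibration(n) for n in("wrist","top","scene")}
for n in("wrist","top","scene"): P[n]=manip.camera(n); cv2.imwrite(f"pics/{n}3.png",P[n])
np.save("c3.npy",c,allow_pickle=True)
stat()
u=proj("wrist",S2W((-35,-110,194)),c["wrist"]); print("pred yoke",u,"pred eye",proj("wrist",S2W((-35,-105,184)),c["wrist"]))
print("scene yoke",proj("scene",S2W((-35,-110,194))),[(d["centre"],d["conf"]) for d in manip.masks_of("eye","wrist")[:2]])
w=P["wrist"]; x,y=map(int,u); x0=min(max(x-100,0),440);y0=min(max(y-75,0),330); print("crop org",x0,y0)
cv2.imwrite("pics/c3.png",np.hstack([cv2.resize(w,(400,300)),cv2.resize(w[y0:y0+150,x0:x0+200],(400,300),interpolation=2)]))
E
```

```text
clock: 11.2
position: [0.477, 0.2502, 0.3851]
ee_rot: [0.68, 0.733, 0.003, 0.001]
ft_force: [-0.8, 1.4, -1.9]
grip_width: 0.246
grasp_force: 49.3
t 11.2 tcp screen [  2.  243.9 385.1] xhead-scr 0.0014 tilt [0.006 0.003] F [-0.8  1.4 -1.9] w 0.246 49.3
clock: 12.0
position: [0.4136, -0.1102, 0.3802]
ee_rot: [0.681, 0.733, -0.0, 0.0]
ft_force: [0.8, -1.0, -1.2]
grip_width: 0.243
grasp_force: 49.3
clock: 12.4
position: [0.41, -0.1075, 0.3805]
ee_rot: [0.68, 0.734, -0.0, 0.0]
ft_force: [0.3, 0.5, -2.1]
grip_width: 0.248
grasp_force: 49.3
t 12.4 tcp screen [ -90.9 -108.1  380.5] xhead-scr 0.0036 tilt [ 0. -0.] F [ 0.3  0.5 -2.1] w 0.248 49.3
t 12.55 tcp screen [ -91.  -108.6  380.6] xhead-scr 0.0027 tilt [ 0. -0.] F [ 0.7 -0.4 -1.6] w 0.246 49.3
pred yoke [402.7799929  236.94258216] pred eye [400.45448407 226.02661867]
scene yoke [273.81511491 181.56140531] [([411.5, 227.2], 0.93)]
crop org 302 161
```

View pics/c3.png

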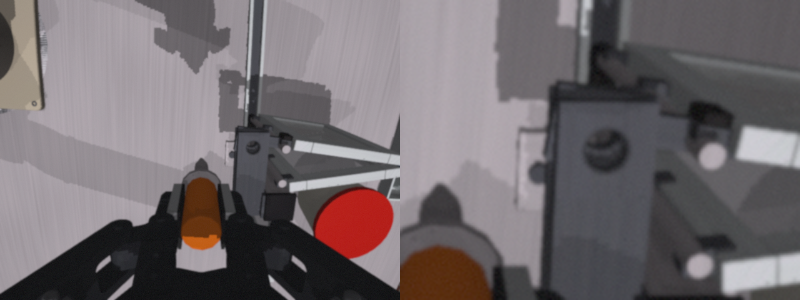

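```bash
python3 - <<'E'
from h import *
c=np.load("c3.npy",allow_pickle=True).item()["wrist"]
o=manip.get_obs(); M=R.from_quat(o["ee_rot"]).as_matrix(); p=o["position"]
for d in(.0364,.0914,.133,.1514): print(d,proj("wrist",p+M[:,2]*d,c), proj("wrist",p+M@np.r_[-.002,0,d],c))
w=cv2.imread("pics/wrist3.png"); cv2.imwrite("pics/c4.png",cv2.resize(w[225:420,260:420],(640,600)[0:2] if 0 else (492,600),interpolation=cv2.INTER_CUBIC))
E
```

```text
0.0364 [319.79091826 369.93933959] [319.78686882 375.19230077]
0.0914 [320.37694198 295.41942815] [320.3714745  299.44382867]
0.133 [320.63505291 262.75760074] [320.62972957 266.14701766]
0.1514 [320.72156538 251.83129885] [320.71638656 254.99625905]
```

View pics/c4.png

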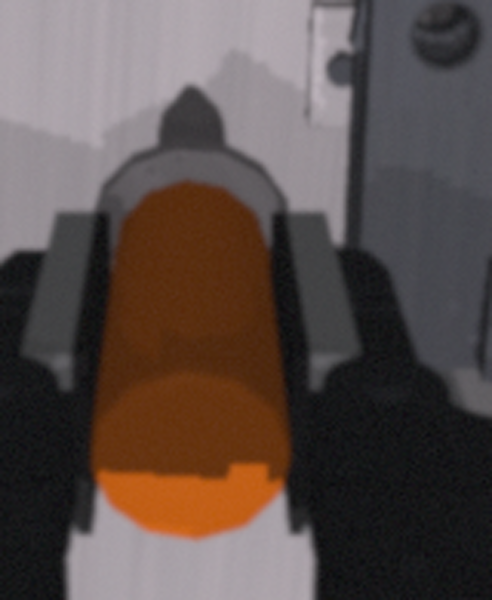

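```bash
python3 -m jog '[{"grip":1,"slide":[0.1,2,0],"yaw":0},{"grip":1,"slide":[0.1,2,0],"yaw":0},{"grip":1,"slide":[0,1.7,0],"yaw":0},{"grip":1,"slide":[0,0,0],"yaw":0},{"grip":1,"slide":[0,0,0],"yaw":0},{"grip":1,"slide":[0,0,0],"yaw":0}]' 100; python3 h.py
python3 - <<'E'
from h import *
P=manip.camera("wrist"); s=manip.camera("scene"); cv2.imwrite("pics/w5.png",P); c=manip.calibration("wrist")
print(proj("wrist",S2W((-33.5,-109.2,194)),c)); cv2.imwrite("pics/s5.png",s)
cv2.imwrite("pics/c5.png",np.hstack([cv2.resize(P[180:420,220:420],(400,480)),cv2.resize(s[120:240,210:310],(400,480),interpolation=2)]))
E
```

```text
clock: 13.2
position: [0.4659, -0.1026, 0.3806]
ee_rot: [0.681, 0.733, -0.0, 0.0]
ft_force: [-0.9, -0.7, -1.5]
grip_width: 0.231
grasp_force: 97.9
t 13.2 tcp screen [ -34.8 -107.3  380.6] xhead-scr 0.0011 tilt [-0. -0.] F [-0.9 -0.7 -1.5] w 0.231 97.9
[323.03305775 236.24210573]
```

View pics/c5.png

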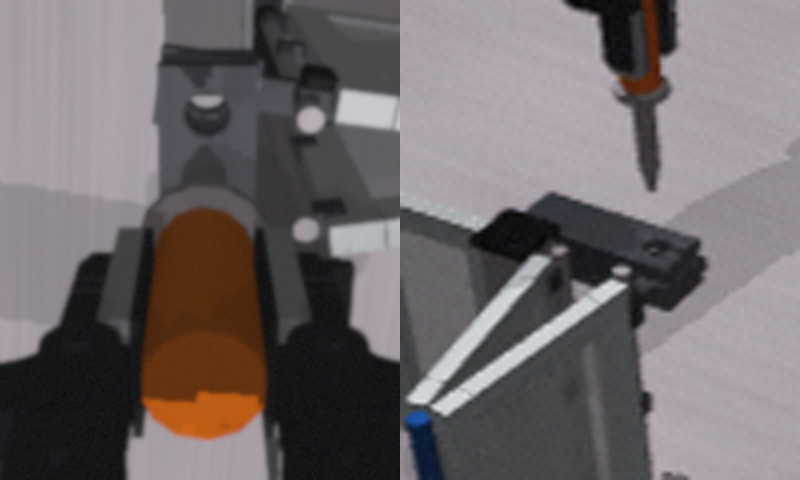

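```bash
python3 -m jog '[{"grip":1,"slide":[0.05,0.05,1.5],"yaw":0},{"grip":1,"slide":[0,0,1.5],"yaw":0},{"grip":1,"slide":[0,0,0.6],"yaw":0},{"grip":1,"slide":[0,0,0],"yaw":0}]'|grep -E "pos|force"; for i in 1 2; do python3 -m jog '[{"grip":1,"slide":[0,0,0.4],"yaw":0},{"grip":1,"slide":[0,0,0.4],"yaw":0},{"grip":1,"slide":[0,0,0],"yaw":0}]'|grep -E "pos|force";done; python3 h.py
```

```text
position: [0.4662, -0.1022, 0.3442]
ft_force: [-0.3, -0.1, -0.7]
grasp_force: 97.9
position: [0.4666, -0.1021, 0.3364]
ft_force: [0.0, 0.2, -1.4]
grasp_force: 97.9
position: [0.4666, -0.1019, 0.328]
ft_force: [-0.4, 0.7, -1.6]
grasp_force: 97.9
t 14.3 tcp screen [ -34.  -106.6  328. ] xhead-scr 0.0015 tilt [-0.001  0.001] F [-0.4  0.7 -1.6] w 0.232 97.9
```

```bash
for i in 1 2 3 4; do python3 -m jog '[{"grip":1,"slide":[0,0,0.5],"yaw":0},{"grip":1,"slide":[0,0,0.4],"yaw":0},{"grip":1,"slide":[0,0,0],"yaw":0}]'|grep -E "pos|force";done; python3 h.py
```

```text
position: [0.4666, -0.1015, 0.3189]
ft_force: [-0.5, 3.6, -1.6]
grasp_force: 97.7
position: [0.4666, -0.1015, 0.3098]
ft_force: [0.7, 4.7, -4.2]
grasp_force: 97.7
position: [0.4666, -0.1014, 0.3008]
ft_force: [-0.0, 4.8, -2.5]
grasp_force: 97.8
position: [0.4666, -0.1013, 0.2918]
ft_force: [0.2, 5.0, -3.8]
grasp_force: 97.8
t 15.5 tcp screen [ -33.9 -106.   291.8] xhead-scr 0.002 tilt [-0.001  0.001] F [ 0.2  5.  -3.8] w 0.237 97.8
```

```bash
python3 -m jog '[{"grip":1,"slide":[0,0,0.5],"yaw":0},{"grip":1,"slide":[0,0,0],"yaw":0}]'|grep -E "pos|force"; for i in 1 2 3; do python3 -m jog '[{"grip":1,"slide":[0,0,0.15],"yaw":0},{"grip":1,"slide":[0,0,0],"yaw":0}]'|grep -E "pos|force";done; python3 h.py
```

```text
position: [0.4667, -0.1013, 0.2868]
ft_force: [-0.4, 5.4, -3.2]
grasp_force: 97.9
position: [0.4667, -0.1013, 0.2857]
ft_force: [-0.7, 5.5, -1.8]
grasp_force: 97.9
position: [0.4668, -0.1012, 0.2854]
ft_force: [-6.7, 7.9, 12.9]
grasp_force: 99.7
position: [0.4669, -0.1011, 0.2854]
ft_force: [-12.6, 9.3, 26.8]
grasp_force: 101.4
t 16.3 tcp screen [ -33.6 -105.8  285.4] xhead-scr 0.0021 tilt [ 0.    -0.001] F [-12.6   9.3  26.8] w 0.236 101.4
```

```bash
python3 -m jog '[{"grip":1,"slide":[0,0,-0.1],"yaw":0},{"grip":-1,"slide":[0,0,0],"yaw":0},{"grip":-1,"slide":[0,0,0],"yaw":0},{"grip":-1,"slide":[0,0,0],"yaw":0},{"grip":-1,"slide":[0,0,0],"yaw":0},{"grip":-1,"slide":[0,0,0],"yaw":0}]' ; python3 -m jog '[{"grip":-1,"slide":[0,0,-2],"yaw":0},{"grip":-1,"slide":[0,0,-4],"yaw":0},{"grip":-1,"slide":[0,0,-4],"yaw":0},{"grip":-1,"slide":[-1,-4,0],"yaw":0},{"grip":-1,"slide":[0,-4,0],"yaw":0},{"grip":-1,"slide":[0,-3,0],"yaw":0},{"grip":-1,"slide":[0,0,0],"yaw":0},{"grip":-1,"slide":[0,0,0],"yaw":0}]'
python3 - <<'E'
from h import *
stat(); c=manip.calibration("wrist"); P=manip.camera("wrist"); s=manip.camera("scene")
print("pred grip top wrist",proj("wrist",S2W((-33.5,-109.2,249)),c),"scene top",proj("scene",S2W((-33.5,-109.2,249))),"collar",proj("scene",S2W((-33.5,-109.2,194))))
cv2.imwrite("pics/c6.png",np.hstack([cv2.resize(P,(400,300)),cv2.resize(s[120:225,210:350],(400,300),interpolation=2)]))
E
```

```text
clock: 16.9
position: [0.4667, -0.1023, 0.284]
ee_rot: [0.681, 0.733, -0.0, 0.0]
ft_force: [0.2, -0.2, 0.6]
grip_width: 1.0
grasp_force: 0.0
clock: 17.7
position: [0.3577, -0.1203, 0.3844]
ee_rot: [0.681, 0.732, -0.0, 0.001]
ft_force: [0.0, -0.0, -0.7]
grip_width: 0.997
grasp_force: 0.0
t 17.7 tcp screen [-143.9 -117.   384.4] xhead-scr 0.0003 tilt [ 0.001 -0.001] F [ 0.  -0.  -0.7] w 0.997 0.0
pred grip top wrist [517.76052192 246.45419461] scene top [271.61029032 160.64859182] collar [273.74673422 182.00592699]
```

View pics/c6.png

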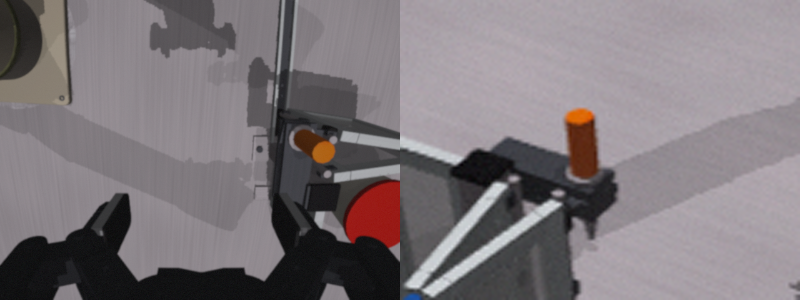

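```bash
python3 -c "
from workcell import manip
print(manip.hand_in())"
```

```text
the job is handed in; nothing more can be done
None
```

The door is folded right back against its stop, and the drop pin is through both yoke ears and the eye with its collar down on the upper ear. The gripper has let go and stands clear, and the job was handed in after about 18 s of robot time; the jars, tub and spatula were not touched.

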